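Open the specimen-mounting mould

ROBOT

A 7-joint arm with a two-finger parallel gripper is mounted at the origin on a cart in front of the work surface, level with it; the furniture and walls round the work are solid. World frame = base frame: x ahead of the robot, y to its left, z up, the work surface at z = 0. Lengths are in m, angles in rad, forces in N, time in s.
With the tool pointing down it reaches from about 0.4 to 0.875 m from the base axis. Payload 19.3 kg.
Tool frame: the origin (TCP) lies at the centre of the arm's flange, where the gripper is bolted on; the fingertips stand 173 mm ahead of it and the grasp point (between the pads) lies 155 mm ahead of it; z points along the fingers, y is the line along which they close (so a half turn about z gives the same grasp; the last joint's range is limited). The gripper opens to 85 mm and grips with 20 to 120 N. Pads are 22 mm wide; open, the fingers measure 114 mm over their backs; the gripper's body (76 mm by 85 mm) begins 54 mm behind the grasp point. The pads swing forward as they close: fully open they stand 13 mm farther back than shut.
Start: joints at [-1.298, 0.521, -0.036, 1.599, 0.021, 1.021, -0.113], TCP at [0.21, 0.589, 0.405] pointing down, gripper open.
Joint ranges: [-2.91, 2.91], [-0.3, 2.13], [-1.5, 1.42], [0.17, 2.43], [-1.26, 4.41], [0.16, 1.93], [-2.52, 2.52]. Speed limits (rad/s): [1.89, 1.89, 2.39, 2.39, 3.01, 3.01, 3.01].

INTERFACE

Orientations are given as a unit quaternion [x, y, z, w].
In Python, from workcell import monitor, eyes, workorder gives the robot as it stands. The module is installed in compiled form; this text tells all that it offers.
- The arm moves only by the shell command python3 -m pendant 'ROWS' [FORCE]. ROWS is JSON, a list of rows, each an object with "slide": the shift along the tool's x, y, z in mm, a list of three; "twist": the turn about the tool's z in degrees; "hand": the closure, from -1 (fully open) to 1 (shut). A call has exactly 5 rows; each row is the pose to reach, as a shift and turn from the pose commanded when the call began, along the tool's axes at that moment; what a row does not reach only later rows make up. A row lasts 1/8 s, in which the tool goes at most 62.5 mm and 10.7 degrees, less where a joint would pass 70% of its speed; a pose out of reach is approached as far as the arm can. A call with a gripper value outside its range is refused whole. The fingers move at their own pace and stop on an object; FORCE is the grip in N (left out, the last holds). Time passes only in rows, so rows that repeat a pose let the fingers close, or fill a call up. It gives the time, the measured TCP pose, the force, the opening and the grip force at its end, in the units of the state.
- monitor.read_state(): the state, without advancing time (a new reading comes with each control period).
- eyes.grab_frame(name): name is "side" or "top"; returns a dict with "frame" (384x512x3 uint8, blue, green, red), "vertical_fov" (degrees; the focal length in pixels is half the picture's height over the tangent of half this angle, whatever the lens; pixels are square), "cx", "cy" (the principal point, pixels), "dist_coeffs" ([k1, k2, p1, p2, k3] as OpenCV has them; the pictures are not rectified), "R" (3x3) and "t" (3): a world point X has camera coordinates R X + t. Camera axes: x right, y down, z forward; pixel columns grow to the right and rows downward; lengths in m; the calibration is good to about 2 mm. A picture is of the moment at which its call begins. There is no depth.
- workorder.hand_in(): hands the job in; it is judged then, once.
The state is a dict: "time_s": time; "joint_positions": joint angles; "joint_velocities": joint speeds; "joint_efforts": joint torques, N m; "eef_pos": TCP position; "ee_rot": TCP orientation; "force": force on the tool from outside, world axes, zero at the start; "moment": the same for the moment, N m; "opening": opening from 0.0 (shut) to 1.0 (fully open); "finger_force": force on a finger pad.
Only numpy, scipy, OpenCV 4.12 (cv2) and the standard library are available. Lean on these libraries where they do the work, as an engineer would, in place of code of your own. Each camera call takes 0.05 s, during which the arm holds its last target. There are 200 camera calls.

TASK

Open the mounting mould: turn the T-handle of its upper ram anticlockwise until the hidden bayonet lugs come free, then draw the ram straight up out of its close-fitting bore without forcing or cocking it. Stand it upright and gently on its piston face in the specimen tray, let go, and leave the mounted specimens and the wash bottle where they are.

Things in the scene. Friction and masses are not known exactly. Their poses are not given: they have to be found in the camera images.
- ram: upper ram, loose, one rigid piece, about 0.55 kg, 140 mm tall. Origin: centre of its piston face (underside); z up its axis. Steel piston 40 mm dia., 92 mm long; dark cover flange 80 mm dia. at 92-100 mm above the face; black T-handle on top. Two bayonet lugs, hidden at the start, on the piston along its +x and -x, 73-81 mm above the face, out to 29 mm from the axis
- handle (a point): centre of the ram's black T-handle bar, on the axis 130 mm above the piston face; axes as the ram's. Bar 92 mm long along x, 18 mm wide along y, 20 mm high, its underside 20 mm above the cover flange: grasp it from above, across y. Alike after half a turn. More than 50 N between ram and mould (about 1 N m against the stop) is forcing it
- mould: mould fixed to the bench: round foot 136 mm dia., grey jacket 102 mm dia. with two brass unions towards its x, dark bayonet ring 88 mm dia. on top. Origin: centre of the foot on the bench, z up the bore. Bore 41.5 mm dia., from 14 to 104 mm above the bench. At the start the ram's flange rests on the ring, its face is 34 mm above the bench and it can rise only 3 mm
- mouth (a point): centre of the ring's upper face, 126 mm above the bench. The lugs are under its lip. A hidden stop blocks the ram after 40 to 85 degrees anticlockwise (seen from above), different each time and not measured; it turns freely (drag under 0.3 N m) till then. At the stop, or up to 10 degrees short of it, the lugs can rise through gaps. Lifted 19 mm they are clear; at 92 mm the ram is out
- tray: shallow pale plastic specimen tray, loose, 0.3 kg, 130 mm along x, 200 mm along y, 17 mm high; floor and walls 3 mm thick. Origin: centre of its underside; z up. Two mounted specimens stand at its +y end; the rest of the floor is free
- black_mount: black mounted specimen, a disc 41 mm in diameter, 20 mm high, loose in the tray. Origin: centre of its underside
- blue_mount: blue mounted specimen, a disc 26 mm in diameter, 18 mm high, loose in the tray. Origin: centre of its underside
- wash_bottle: white wash bottle with a red spout, 63 mm in diameter, 182 mm tall, standing loose behind the work. Origin: centre of its underside. To its left a fixed hardness tester, over 0.5 m tall, fills the bench from x = 0.37 at y above 0.14: the arm must come round its front
Not all that is in view belongs to the job. Leave any blue look-alike of the ram alone.

How it is judged:
By the outcome, as a careful person would: the job done as asked, in the order asked, and still so for the second after the job is handed in, with the robot touching nothing.
It also fails if it takes over 69 s, if anything falls off the work surface, if the arm or the gripper's body presses on something with over 40 N, if the wrist force passes 120 N, or if a joint passes its speed limit or range.

## Working session

There is one attempt and no reset: what is moved stays moved. The work goes in short steps, Python scripts to look and compute and a shell command to move; the robot and the scene stay as the last step left them, time stands still between calls to the robot, and variables do not carry over. Pictures are saved under pics/ and viewed, at most 10 in all, crops included, and the job is handed in when it is done.

```bash
mkdir -p pics
cat > h.py <<'E'
import numpy as np,cv2,pickle
from workcell import monitor,eyes,workorder
def K(c):
    f=384/2/np.tan(np.radians(c["vertical_fov"])/2)
    return np.array([[f,0,c["cx"]],[0,f,c["cy"]],[0,0,1.]])
def grab(n,tag):
    c=eyes.grab_frame(n); pickle.dump(c,open(f"pics/{tag}.pkl","wb")); cv2.imwrite(f"pics/{tag}.png",c["frame"]); return c
def load(tag): return pickle.load(open(f"pics/{tag}.pkl","rb"))
def ray(c,uv):
    p=cv2.undistortPoints(np.array([[uv]],float),K(c),np.array(c["dist_coeffs"],float))[0,0]
    R=np.array(c["R"]);t=np.array(c["t"]).ravel(); d=R.T@np.array([p[0],p[1],1]); return -R.T@t,d/np.linalg.norm(d)
def onz(c,uv,z):
    o,d=ray(c,uv); return o+d*(z-o[2])/d[2]
def tri(*cu):
    A=np.zeros((3,3));b=np.zeros(3);L=[ray(c,u) for c,u in cu]
    for o,d in L:
        P=np.eye(3)-np.outer(d,d);A+=P;b+=P@o
    X=np.linalg.solve(A,b); return X,[np.linalg.norm(np.cross(X-o,d)) for o,d in L]
def proj(c,X):
    return cv2.projectPoints(np.array([X],float),cv2.Rodrigues(np.array(c["R"]))[0],np.array(c["t"],float),K(c),np.array(c["dist_coeffs"],float))[0][0,0]
E
python3 - <<'E'
from h import *
a=grab("top","t0");b=grab("side","s0")
for n,c in(("t",a),("s",b)): print(n,-np.array(c["R"]).T@np.array(c["t"]).ravel(),c["vertical_fov"],c["dist_coeffs"])
print(monitor.read_state())
cv2.imwrite("pics/both0.png",cv2.resize(np.vstack([a["frame"],b["frame"]]),None,fx=.78,fy=.78))
E
```

```text
t [ 0.34223627 -0.29814267  1.33346881] 48.28617094050056 [-0.0151103  0.         0.         0.         0.       ]
s [ 0.27680734 -1.37371463  0.95160252] 51.40122140452637 [-0.13803152  0.          0.          0.          0.        ]
{'time_s': 0.1, 'joint_positions': array([-1.29821188,  0.52195162, -0.03636353,  1.59993669,  0.02120855,
        1.02106057, -0.11282579]), 'joint_velocities': array([-2.89033137e-04, -7.74319359e-04,  1.58984910e-03, -1.77182366e-03,
       -1.38614396e-03,  4.29104339e-04, -2.08487226e-05]), 'joint_efforts': array([ 3.35329867e-03, -9.28479624e+01,  1.98364198e+00, -3.70530009e+01,
        1.80919643e-02,  5.39591303e-03, -6.91368678e-05]), 'eef_pos': array([0.21003382, 0.5885287 , 0.40418965]), 'ee_rot': array([ 1.70554937e-01,  9.85348049e-01, -4.82365341e-04, -5.54550414e-05]), 'force': array([-0.66060958, -0.57703445, -0.36544409]), 'moment': array([-0.02617698,  0.00742263, -0.05781216]), 'finger_force': 0.0, 'opening': 0.9994781619497821}
```

View pics/t0.png

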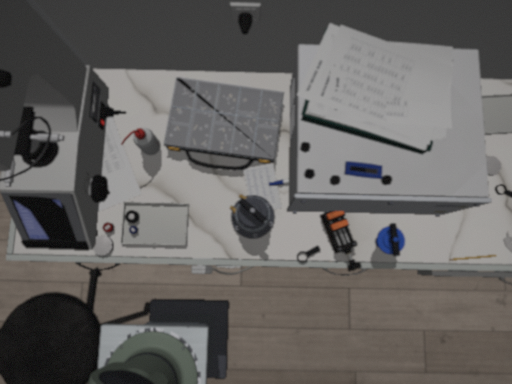

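View pics/s0.png

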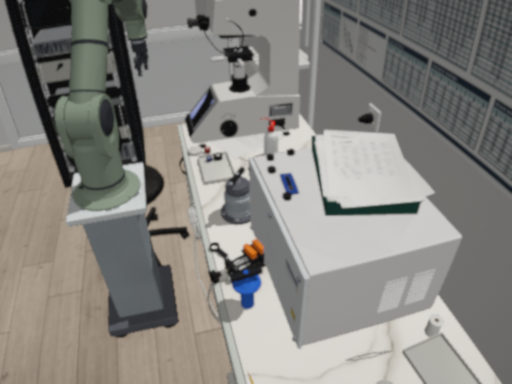

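Top view: the mould with its grey/black ram is at about (252,215), the tray at (155,225) with the mounts at (132,215) and (134,230), and the wash bottle at (145,138). Side view: ram at (239,185), tray at (216,167). Two things could be taken for the ram: the black-handled one at top (252,210), and the blue look-alike at top (391,240) / side (247,288). I choose the black-handled one and check it in a crop.

Run:
```python
from h import *
a=load("t0")["frame"];b=load("s0")["frame"]
A=cv2.resize(a[180:250,205:300],None,fx=8,fy=8,interpolation=cv2.INTER_CUBIC)[:,:760]
cv2.imwrite("pics/c1.png",np.clip(A*1.5,0,255).astype(np.uint8))
B=cv2.resize(b[155:230,205:280],None,fx=8,fy=8,interpolation=cv2.INTER_CUBIC)
cv2.imwrite("pics/c2.png",np.clip(B*1.5,0,255).astype(np.uint8))
C=cv2.resize(a[195:255,90:195],None,fx=5,fy=5,interpolation=cv2.INTER_CUBIC)
D=cv2.resize(b[135:190,180:285],None,fx=5,fy=5,interpolation=cv2.INTER_CUBIC)
cv2.imwrite("pics/c3.png",np.clip(np.vstack([C,D])*1.3,0,255).astype(np.uint8))
```

```text
(no output)
```

View pics/c1.png

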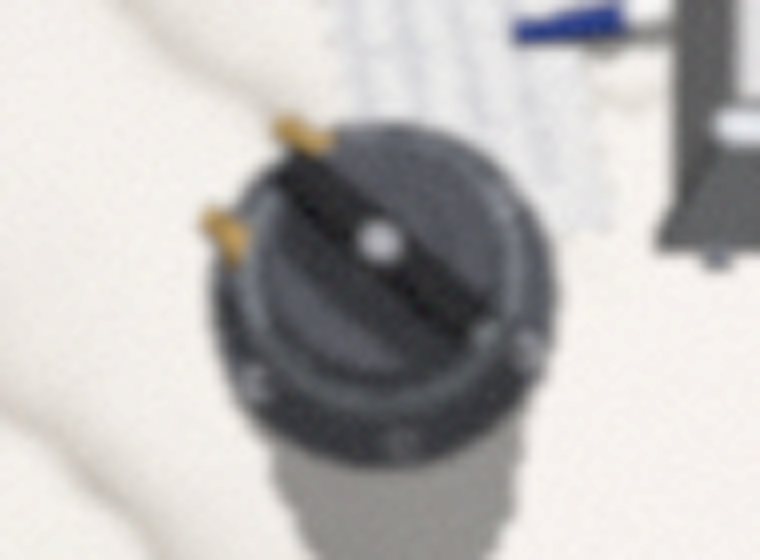

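View pics/c2.png

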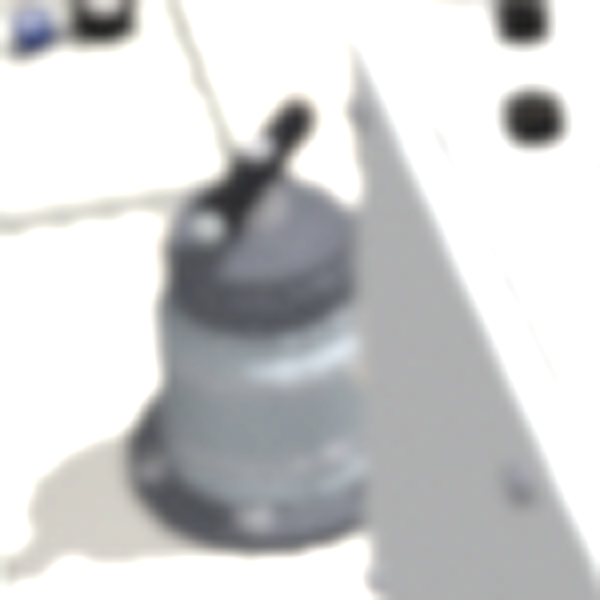

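View pics/c3.png

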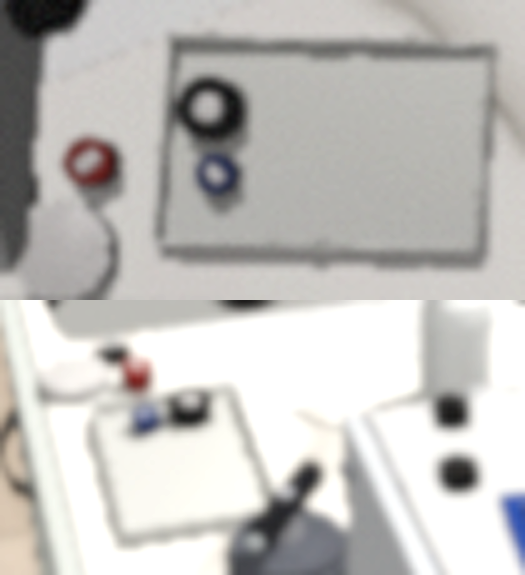

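The crops confirm it: black T-handle with a white centre disc at top (251.9,209.7) / side (236.8,173.1), grey mould and brass unions. The bar runs up-left to down-right in the top view. Tray corners are at top c3 (172,45), (494,50), (483,260) and (160,252), with both mounts at the left (+y) end.

Run:
```python
from h import *
t=load("t0");s=load("s0")
T=lambda x,y,f=8,o=(205,180):((x+.5)/f-.5+o[0],(y+.5)/f-.5+o[1])
S=lambda x,y:T(x,y,8,(205,155))
T3=lambda x,y:T(x,y,5,(90,195))
S3=lambda x,y:T(x,y-300,5,(180,135))
print("centre",tri((t,T(379,241)),(s,S(258,148))))
print("end-",tri((t,T(485,328)),(s,S(208,228))))
print("end+",tri((t,T(283,170)),(s,S(297,108))))
for p in [(379,241),(275,165),(490,320),(300,150),(285,192),(475,345)]: print(p,onz(t,T(*p),.174))
for a,b in [((172,45),(232,390)),((494,50),(268,500)),((483,260),(125,542)),((160,252),(95,412))]:
  print("tray",onz(t,T3(*a),.017),tri((t,T3(*a)),(s,S3(*b))))
print("black top",onz(t,T3(211,105),.023),"blue",onz(t,T3(217,174),.021),"blk tri",tri((t,T3(211,105)),(s,S3(190,403))))
# foot circle in side/top check: ellipse left/right etc
print("foot",onz(t,T(210,300),.0),onz(t,T(558,290),0),onz(t,T(390,468),0))
# brass union
print("brass",onz(t,T(218,235),.06),onz(t,T(302,133),.06),"base?")
st=monitor.read_state();from scipy.spatial.transform import Rotation as Ro
print(Ro.from_quat(st['ee_rot']).as_matrix())
print("bottle",onz(t,(145,138),.1))
# dark-bar PCA in top
g=t["frame"].max(2).astype(int)[188:225,238:268]
m=(g<38);yy,xx=np.nonzero(m)
P=np.array([onz(t,(x+238,y+188),.174)[:2] for x,y in zip(xx,yy)])
d=P-P.mean(0);w,v=np.linalg.eigh(d.T@d);print("pca",len(P),P.mean(0),v[:,1],np.degrees(np.arctan2(v[1,1],v[0,1])),2*np.sqrt(3*w/len(P)))
print(np.sort(g.ravel())[[20,60,100,150,200]])
```

```text
centre (array([ 0.48290791, -0.28487239,  0.17297803]), [np.float64(0.0010506104307154455), np.float64(0.0010506104307156032)])
end- (array([ 0.45388314, -0.32160672,  0.16336343]), [np.float64(4.3081661514336884e-07), np.float64(4.3081661509128955e-07)])
end+ (array([ 0.50753714, -0.25124273,  0.16649374]), [np.float64(0.001087118833035638), np.float64(0.001087118833035404)])
(379, 241) [ 0.48173249 -0.28477655  0.174     ]
(275, 165) [ 0.50705223 -0.24865225  0.174     ]
(490, 320) [ 0.45562027 -0.323038    0.174     ]
(300, 150) [ 0.512415   -0.25704017  0.174     ]
(285, 192) [ 0.49783436 -0.25233087  0.174     ]
(475, 345) [ 0.44703089 -0.31811474  0.174     ]
tray [0.51081231 0.11313961 0.017     ] (array([0.51464085, 0.11640919, 0.00600266]), [np.float64(0.0024136647982825683), np.float64(0.002413664798282625)])
tray [ 0.5121289  -0.08609313  0.017     ] (array([ 0.50859999, -0.0876322 ,  0.02759693]), [np.float64(0.002153782457688138), np.float64(0.002153782457688417)])
tray [ 0.38329086 -0.08572919  0.017     ] (array([ 0.38638154, -0.08453149,  0.00835628]), [np.float64(0.0
[... 243 characters left out ...]
9 0.023     ] blue [0.4316146  0.07848924 0.021     ] blk tri (array([0.47419782, 0.08568784, 0.019191  ]), [np.float64(0.0002668245228749789), np.float64(0.0002668245228749427)])
foot [ 0.47808524 -0.21743678  0.        ] [ 0.48494555 -0.35311757  0.        ] [ 0.41442834 -0.28913335  0.        ]
brass [ 0.49638566 -0.22326832  0.06      ] [ 0.5356149  -0.25357008  0.06      ] base?
[[-9.41822021e-01  3.36111895e-01 -2.73824614e-04]
 [ 3.36112002e-01  9.41821562e-01 -9.31679233e-04]
 [-5.52545466e-05 -9.69511757e-04 -9.99999528e-01]]
bottle [0.6983011  0.03964466 0.1       ]
pca 166 [ 0.47638174 -0.28535973] [0.63814571 0.76991561] 50.346311537972724 [0.02075847 0.08914815]
[26 31 33 36 39]
```

```bash
cat >> h.py <<'E'
def togo(p,yaw=None):
    from scipy.spatial.transform import Rotation as Ro
    st=monitor.read_state();R=Ro.from_quat(st['ee_rot']).as_matrix()
    y=np.degrees(np.arctan2(R[1,1],R[0,1]))
    print("pos",st['eef_pos'].round(4),"yawY",y.round(2),"slide",(R.T@(np.array(p)-st['eef_pos'])*1000).round(1),"twist",None if yaw is None else round(y-yaw,2), "q",st['joint_positions'].round(2),"t",st['time_s'])
E
python3 - <<'E'
from h import *
t=load("t0");s=load("s0")
print("tester corner floor top",onz(t,(95,249),0),onz(t,(108,200),0)," side",onz(s,(190,143),0),onz(s,(300,131),0))
togo((.235,.33,.45),None)
E
```

```text
tester corner floor top [0.37029756 0.197177   0.        ] [5.23239867e-01 1.69501305e-01 2.22044605e-16]  side [0.37365808 0.25808741 0.        ] [0.90217692 0.21537292 0.        ]
pos [0.21   0.5885 0.4042] yawY 70.36 slide [-110.4 -235.1  -45.6] twist None q [-1.3   0.52 -0.04  1.6   0.02  1.02 -0.11] t 0.1
```

Run:
```python
from h import *
t=load("t0")["frame"];s=load("s0")["frame"]
A=cv2.resize(t[60:260,0:120],(360,600));B=cv2.resize(s[70:190,160:248],(440,600))
cv2.imwrite("pics/tester.png",np.clip(np.hstack([A,B])*1.3,0,255).astype(np.uint8))
```

```text
(no output)
```

View pics/tester.png

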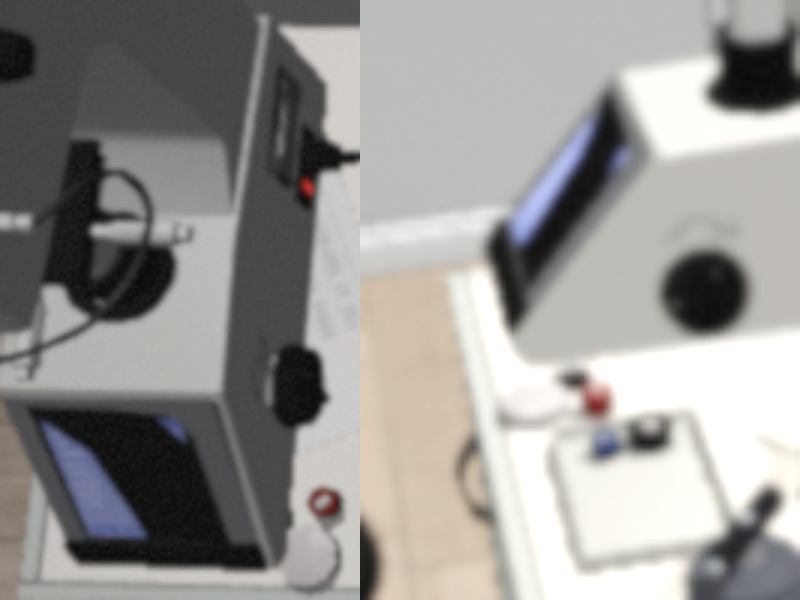

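The tester's front slopes away above the bench; its deck is low, and the knob is at y≈0.15. So the fingertips at z>0.27 can pass round its front at x≤0.37.

```bash
python3 -m pendant '[{"slide":[-25,-50,-20],"twist":0,"hand":1},{"slide":[-50,-100,-45],"twist":0,"hand":1},{"slide":[-75,-155,-45],"twist":0,"hand":1},{"slide":[-100,-205,-45],"twist":0,"hand":1},{"slide":[-110,-235,-45],"twist":0,"hand":1}]' 60; python3 -c "
from h import *
togo((.31,.275,.45));togo((.37,.17,.45));togo((.40,.06,.45),45)"
```

```text
time_s: 0.72
eef_pos: [0.235, 0.3278, 0.4497]
ee_rot: [0.171, 0.985, -0.0, 0.0]
force: [0.5, 0.9, -0.3]
opening: 0.002
finger_force: 0.0
pos [0.235  0.3278 0.4497] yawY 70.25 slide [-88.5 -24.3  -0.3] twist None q [-1.1   0.1   0.    2.08  0.    0.96  0.13] t 0.725
pos [0.235  0.3278 0.4497] yawY 70.25 slide [-180.4 -102.9   -0.2] twist None q [-1.1   0.1   0.    2.08  0.    0.96  0.13] t 0.725
pos [0.235  0.3278 0.4497] yawY 70.25 slide [-2.458e+02 -1.963e+02 -2.000e-01] twist 25.25 q [-1.1   0.1   0.    2.08  0.    0.96  0.13] t 0.725
```

```bash
python3 -m pendant '[{"slide":[-52,-14,0],"twist":8,"hand":1},{"slide":[-92,-30,0],"twist":16,"hand":1},{"slide":[-138,-66,0],"twist":26,"hand":1},{"slide":[-180,-103,0],"twist":36,"hand":1},{"slide":[-213,-150,0],"twist":46,"hand":1}]'; python3 -c "
from h import *
togo((.43,-.05,.45));togo((.4825,-.285,.43),-37.5)"
```

```text
time_s: 1.35
eef_pos: [0.3856, 0.1158, 0.4497]
ee_rot: [0.544, 0.839, 0.0, 0.0]
force: [0.9, 0.5, -0.9]
opening: 0.004
finger_force: 0.0
pos [0.3856 0.1158 0.4497] yawY 24.03 slide [-169.5  -27.    -0.3] twist None q [-0.74  0.1   0.33  2.1  -0.04  0.95  0.03] t 1.35
pos [0.3856 0.1158 0.4497] yawY 24.03 slide [-405.5  -74.7   19.7] twist 61.53 q [-0.74  0.1   0.33  2.1  -0.04  0.95  0.03] t 1.35
```

```bash
python3 -m pendant '[{"slide":[-56,-9,0],"twist":10,"hand":-1},{"slide":[-113,-18,0],"twist":20,"hand":-1},{"slide":[-170,-27,0],"twist":30,"hand":-1},{"slide":[-230,-39,0],"twist":40,"hand":-1},{"slide":[-290,-51,0],"twist":50,"hand":-1}]'; python3 -m pendant '[{"slide":[-40,60,10],"twist":6,"hand":-1},{"slide":[-80,75,20],"twist":11.5,"hand":-1},{"slide":[-80,75,20],"twist":11.5,"hand":-1},{"slide":[-80,75,20],"twist":11.5,"hand":-1},{"slide":[-80,75,20],"twist":11.5,"hand":-1}]'; python3 -c "
from h import *
togo((.4825,-.285,.43),-37.5)"
```

```text
time_s: 1.98
eef_pos: [0.4581, -0.1696, 0.4498]
ee_rot: [0.848, 0.53, 0.0, 0.0]
force: [1.3, 0.7, 0.1]
opening: 0.999
finger_force: 0.0
time_s: 2.6
eef_pos: [0.4913, -0.2713, 0.4299]
ee_rot: [0.895, 0.446, 0.0, -0.0]
force: [0.2, -0.3, -0.3]
opening: 1.0
finger_force: 0.0
pos [ 0.4913 -0.2713  0.4299] yawY -37.04 slide [-16.2   1.2  -0.1] twist 0.46 q [-0.09  0.47  0.69  1.77 -0.35  1.03  0.09] t 2.6
```

```bash
python3 -m pendant '[{"slide":[-16,1,0],"twist":0.5,"hand":-1},{"slide":[-16,1,35],"twist":0.5,"hand":-1},{"slide":[-16,1,65],"twist":0.5,"hand":-1},{"slide":[-16,1,90],"twist":0.5,"hand":-1},{"slide":[-16,1,90],"twist":0.5,"hand":-1}]'; python3 -c "
from h import *
c=grab('side','s1');d=grab('top','t1')
cv2.imwrite('pics/c4.png',np.hstack([cv2.resize(c['frame'][115:215,190:290],None,fx=4,fy=4),cv2.resize(d['frame'][160:260,200:300],None,fx=4,fy=4)]))
togo((.4825,-.285,.319),-37.5)"
```

```text
time_s: 3.22
eef_pos: [0.4815, -0.2858, 0.3389]
ee_rot: [0.897, 0.441, -0.001, -0.001]
force: [-0.3, -0.8, 1.3]
opening: 0.998
finger_force: 0.0
pos [ 0.482  -0.2862  0.3407] yawY -37.66 slide [ 1.2 -0.4 21.7] twist -0.16 q [ 0.    0.58  0.62  1.86 -0.44  0.84  0.18] t 3.325
```

View pics/c4.png

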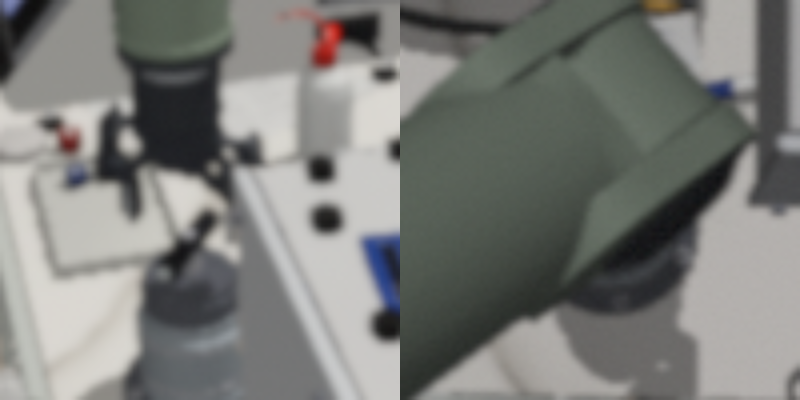

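The side crop shows the open fingers (130,210) and (225,175) straddling the bar (190,240), still above it, and aligned. I'll lower 21 mm and close gently.

```bash
python3 -m pendant '[{"slide":[1,0,12],"twist":0,"hand":-1},{"slide":[1,0,21],"twist":0,"hand":-1},{"slide":[1,0,21],"twist":0,"hand":-1},{"slide":[1,0,21],"twist":0,"hand":0.2},{"slide":[1,0,21],"twist":0,"hand":0.35}]' 20;  python3 -m pendant '[{"slide":[0,0,0],"twist":0,"hand":0.45},{"slide":[0,0,0],"twist":0,"hand":0.55},{"slide":[0,0,0],"twist":0,"hand":1},{"slide":[0,0,0],"twist":0,"hand":1},{"slide":[0,0,0],"twist":0,"hand":1}]' 20; python3 -c "
from h import *
togo((.4825,-.285,.319),-37.5);s=monitor.read_state();print(s['force'],s['moment'],s['opening']*85)"
```

```text
time_s: 3.95
eef_pos: [0.4828, -0.285, 0.319]
ee_rot: [0.897, 0.441, 0.0, 0.0]
force: [0.3, 0.3, 0.2]
opening: 0.603
finger_force: 0.0
time_s: 4.58
eef_pos: [0.4831, -0.2852, 0.3191]
ee_rot: [0.897, 0.441, 0.0, 0.001]
force: [3.3, -1.7, 6.0]
opening: 0.22
finger_force: 19.5
pos [ 0.4831 -0.2852  0.3191] yawY -37.64 slide [-0.2 -0.6  0.1] twist -0.14 q [ 0.02  0.61  0.59  1.87 -0.46  0.8   0.2 ] t 4.575
[ 3.34945224 -1.69305049  6.01066435] [-0.49761284 -0.70101827  0.01196509] 18.69597266431038
```

```bash
cat > st.py <<'E'
from h import *
togo((.4825,-.285,.319));s=monitor.read_state();print("F",s['force'].round(1),"M",s['moment'].round(2),s['opening']*85)
E
python3 -m pendant '[{"slide":[0,0.3,0],"twist":0,"hand":1},{"slide":[0,0.3,0],"twist":-1,"hand":1},{"slide":[0,0.3,0],"twist":-3,"hand":1},{"slide":[0,0.3,0],"twist":-5,"hand":1},{"slide":[0,0.3,0],"twist":-5,"hand":1}]' 45; python3 st.py
```

```text
time_s: 5.2
eef_pos: [0.4834, -0.2852, 0.3192]
ee_rot: [0.877, 0.48, 0.001, 0.0]
force: [3.2, -0.7, 6.5]
opening: 0.211
finger_force: 45.6
pos [ 0.4834 -0.2852  0.3192] yawY -32.62 slide [-0.3 -0.8  0.2] twist None q [ 0.03  0.6   0.57  1.87 -0.44  0.79  0.27] t 5.2
F [ 3.2 -0.7  6.5] M [-0.14 -0.7  -0.22] 17.908262834810873
```

```bash
python3 -m pendant '[{"slide":[0,0.3,-0.4],"twist":-3,"hand":1},{"slide":[0,0.3,-0.4],"twist":-7,"hand":1},{"slide":[0,0.3,-0.4],"twist":-11,"hand":1},{"slide":[0,0.3,-0.4],"twist":-15,"hand":1},{"slide":[0,0.3,-0.4],"twist":-15,"hand":1}]'; python3 st.py
 python3 -m pendant '[{"slide":[0,0,0],"twist":-4,"hand":1},{"slide":[0,0,0],"twist":-8,"hand":1},{"slide":[0,0,0],"twist":-12,"hand":1},{"slide":[0,0,0],"twist":-15,"hand":1},{"slide":[0,0,0],"twist":-15,"hand":1}]'; python3 st.py
```

```text
time_s: 5.82
eef_pos: [0.4834, -0.2853, 0.3192]
ee_rot: [0.807, 0.59, 0.0, 0.0]
force: [4.3, -0.7, 1.8]
opening: 0.207
finger_force: 43.8
pos [ 0.4834 -0.2853  0.3192] yawY -17.66 slide [-0.  -0.9  0.2] twist None q [ 0.08  0.59  0.5   1.87 -0.38  0.78  0.47] t 5.825
F [ 4.3 -0.7  1.8] M [-0.12 -0.84  0.04] 17.566681518516248
time_s: 6.45
eef_pos: [0.4834, -0.2852, 0.3192]
ee_rot: [0.724, 0.69, 0.0, 0.0]
force: [3.1, 0.3, 2.8]
opening: 0.205
finger_force: 44.8
pos [ 0.4834 -0.2852  0.3192] yawY -2.74 slide [ 0.2 -0.9  0.2] twist None q [ 0.13  0.57  0.43  1.87 -0.33  0.77  0.68] t 6.45
F [3.1 0.3 2.8] M [-0.09 -0.81 -0.03] 17.402262355523394
```

```bash
python3 -m pendant '[{"slide":[0,0,0],"twist":-1,"hand":1},{"slide":[0,0,0],"twist":-2,"hand":1},{"slide":[0,0,0],"twist":-3,"hand":1},{"slide":[0,0,0],"twist":-4,"hand":1},{"slide":[0,0,0],"twist":-4,"hand":1}]' 25; python3 st.py
```

```text
time_s: 7.08
eef_pos: [0.4833, -0.2853, 0.3192]
ee_rot: [0.699, 0.716, 0.0, 0.0]
force: [5.5, -0.2, 4.9]
opening: 0.206
finger_force: 46.9
pos [ 0.4833 -0.2853  0.3192] yawY 1.37 slide [ 0.3 -0.8  0.2] twist None q [ 0.14  0.57  0.41  1.86 -0.31  0.77  0.74] t 7.075
F [ 5.5 -0.2  4.9] M [-0.01 -1.06 -0.2 ] 17.504659103929416
```

```bash
python3 -m pendant '[{"slide":[0,0,0],"twist":-1,"hand":1},{"slide":[0,0,0],"twist":-2,"hand":1},{"slide":[0,0,0],"twist":-3,"hand":1},{"slide":[0,0,0],"twist":-4,"hand":1},{"slide":[0,0,0],"twist":-4,"hand":1}]'; python3 st.py
```

```text
time_s: 7.7
eef_pos: [0.4833, -0.2853, 0.3192]
ee_rot: [0.673, 0.74, 0.0, 0.0]
force: [5.2, -0.1, 5.8]
opening: 0.205
finger_force: 47.2
pos [ 0.4833 -0.2853  0.3192] yawY 5.38 slide [ 0.3 -0.8  0.2] twist None q [ 0.15  0.56  0.39  1.86 -0.29  0.77  0.79] t 7.7
F [ 5.2 -0.1  5.8] M [ 0.01 -1.09 -0.2 ] 17.386660088448192
```

```bash
python3 -m pendant '[{"slide":[0,0,0],"twist":-1,"hand":1},{"slide":[0,0,0],"twist":-2,"hand":1},{"slide":[0,0,0],"twist":-3,"hand":1},{"slide":[0,0,0],"twist":-3,"hand":1},{"slide":[0,0,0],"twist":-3,"hand":1}]'; python3 st.py
```

```text
time_s: 8.32
eef_pos: [0.4833, -0.2853, 0.3191]
ee_rot: [0.654, 0.757, 0.0, 0.0]
force: [5.7, -1.0, 4.8]
opening: 0.206
finger_force: 47.2
pos [ 0.4833 -0.2853  0.3191] yawY 8.35 slide [ 0.4 -0.7  0.1] twist None q [ 0.16  0.56  0.37  1.86 -0.28  0.77  0.83] t 8.325
F [ 5.7 -1.   4.8] M [-0.04 -1.04 -0.2 ] 17.54641507659434
```

```bash
python3 -m pendant '[{"slide":[0,0,0],"twist":-1,"hand":1},{"slide":[0,0,0],"twist":-2,"hand":1},{"slide":[0,0,0],"twist":-3,"hand":1},{"slide":[0,0,0],"twist":-3,"hand":1},{"slide":[0,0,0],"twist":-3,"hand":1}]'; python3 st.py
```

```text
time_s: 8.95
eef_pos: [0.4833, -0.2853, 0.3192]
ee_rot: [0.634, 0.774, 0.0, 0.0]
force: [4.7, -0.1, 4.7]
opening: 0.209
finger_force: 47.2
pos [ 0.4833 -0.2853  0.3192] yawY 11.35 slide [ 0.4 -0.7  0.2] twist None q [ 0.17  0.56  0.36  1.86 -0.27  0.77  0.88] t 8.95
F [ 4.7 -0.1  4.7] M [-0.09 -1.03 -0.22] 17.74667881295458
```

```bash
python3 -m pendant '[{"slide":[0,0,0],"twist":-1,"hand":1},{"slide":[0,0,0],"twist":-2,"hand":1},{"slide":[0,0,0],"twist":-3,"hand":1},{"slide":[0,0,0],"twist":-3,"hand":1},{"slide":[0,0,0],"twist":-3,"hand":1}]'; python3 st.py
```

```text
time_s: 9.57
eef_pos: [0.4833, -0.2853, 0.3192]
ee_rot: [0.613, 0.79, -0.0, 0.0]
force: [4.5, 0.1, 5.3]
opening: 0.202
finger_force: 47.4
pos [ 0.4833 -0.2853  0.3192] yawY 14.36 slide [ 0.5 -0.7  0.2] twist None q [ 0.18  0.56  0.35  1.86 -0.26  0.77  0.92] t 9.575
F [4.5 0.1 5.3] M [-0.08 -1.02 -0.2 ] 17.182370109357148
```

```bash
python3 -m pendant '[{"slide":[0,0,0],"twist":-1,"hand":1},{"slide":[0,0,0],"twist":-2,"hand":1},{"slide":[0,0,0],"twist":-3,"hand":1},{"slide":[0,0,0],"twist":-3,"hand":1},{"slide":[0,0,0],"twist":-3,"hand":1}]'; python3 st.py
```

```text
time_s: 10.2
eef_pos: [0.4834, -0.2852, 0.3192]
ee_rot: [0.593, 0.805, 0.0, 0.0]
force: [6.3, 1.9, 5.9]
opening: 0.204
finger_force: 58.0
pos [ 0.4834 -0.2852  0.3192] yawY 17.31 slide [ 0.5 -0.8  0.2] twist None q [ 0.19  0.55  0.33  1.86 -0.25  0.76  0.96] t 10.2
F [6.3 1.9 5.9] M [ 0.23 -1.31 -0.96] 17.34311843676159
```

The stop is reached (Mz jumped to -0.96 N·m). I'll back off 3.5° to stay inside the gap.

```bash
python3 -m pendant '[{"slide":[0,0,0],"twist":2,"hand":1},{"slide":[0,0,0],"twist":3.5,"hand":1},{"slide":[0,0,0],"twist":3.5,"hand":1},{"slide":[0,0,0],"twist":3.5,"hand":1},{"slide":[0,0,0],"twist":3.5,"hand":1}]'; python3 st.py
```

```text
time_s: 10.82
eef_pos: [0.4833, -0.2853, 0.3192]
ee_rot: [0.617, 0.787, -0.0, 0.0]
force: [5.1, -1.0, 4.9]
opening: 0.209
finger_force: 41.7
pos [ 0.4833 -0.2853  0.3192] yawY 13.87 slide [ 0.5 -0.7  0.2] twist None q [ 0.18  0.56  0.35  1.86 -0.26  0.77  0.91] t 10.825
F [ 5.1 -1.   4.9] M [-0.13 -1.11  0.1 ] 17.734963401061236
```

```bash
python3 -m pendant '[{"slide":[-0.1,0.4,-1],"twist":0,"hand":1},{"slide":[-0.1,0.4,-2],"twist":0,"hand":1},{"slide":[-0.1,0.4,-2],"twist":0,"hand":1},{"slide":[-0.1,0.4,-2],"twist":0,"hand":1},{"slide":[-0.1,0.4,-2],"twist":0,"hand":1}]' 45; python3 st.py
```

```text
time_s: 11.45
eef_pos: [0.4834, -0.2852, 0.3209]
ee_rot: [0.617, 0.787, -0.0, -0.0]
force: [0.1, -0.6, -6.8]
opening: 0.205
finger_force: 44.5
pos [ 0.4834 -0.2852  0.3209] yawY 13.85 slide [ 0.5 -0.8  1.9] twist None q [ 0.18  0.55  0.35  1.86 -0.26  0.77  0.91] t 11.45
F [ 0.1 -0.6 -6.8] M [-0.2  -0.16  0.01] 17.402760084346863
```

Lateral force is now about 0 and the lift force is roughly the ram's weight. I'll draw it up.

```bash
python3 -m pendant '[{"slide":[0,0,-1],"twist":0,"hand":1},{"slide":[0,0,-2],"twist":0,"hand":1},{"slide":[0,0,-3],"twist":0,"hand":1},{"slide":[0,0,-4],"twist":0,"hand":1},{"slide":[0,0,-5],"twist":0,"hand":1}]'; python3 st.py
```

```text
time_s: 12.08
eef_pos: [0.4837, -0.2853, 0.3262]
ee_rot: [0.617, 0.787, -0.0, 0.0]
force: [-0.7, 0.6, -7.3]
opening: 0.205
finger_force: 44.6
pos [ 0.4837 -0.2853  0.3262] yawY 13.86 slide [ 0.5 -1.1  7.2] twist None q [ 0.18  0.55  0.35  1.86 -0.26  0.78  0.91] t 12.075
F [-0.7  0.6 -7.3] M [-0.02 -0.02 -0.06] 17.43276583709793
```

```bash
python3 -m pendant '[{"slide":[0,0,-3],"twist":0,"hand":1},{"slide":[0,0,-6],"twist":0,"hand":1},{"slide":[0,0,-9],"twist":0,"hand":1},{"slide":[0,0,-12],"twist":0,"hand":1},{"slide":[0,0,-15],"twist":0,"hand":1}]'; python3 st.py
```

```text
time_s: 12.7
eef_pos: [0.4837, -0.2853, 0.3413]
ee_rot: [0.617, 0.787, -0.0, 0.0]
force: [0.1, -0.2, -6.6]
opening: 0.201
finger_force: 44.6
pos [ 0.4837 -0.2853  0.3413] yawY 13.86 slide [ 0.5 -1.1 22.3] twist None q [ 0.17  0.53  0.36  1.85 -0.25  0.81  0.9 ] t 12.7
F [ 0.1 -0.2 -6.6] M [-0.04  0.02 -0.01] 17.12154595611867
```

```bash
python3 -m pendant '[{"slide":[0,0,-8],"twist":0,"hand":1},{"slide":[0,0,-16],"twist":0,"hand":1},{"slide":[0,0,-24],"twist":0,"hand":1},{"slide":[0,0,-32],"twist":0,"hand":1},{"slide":[0,0,-40],"twist":0,"hand":1}]'; python3 st.py;  python3 -m pendant '[{"slide":[0,0,-8],"twist":0,"hand":1},{"slide":[0,0,-16],"twist":0,"hand":1},{"slide":[0,0,-28],"twist":0,"hand":1},{"slide":[0,0,-45],"twist":0,"hand":1},{"slide":[0,0,-70],"twist":0,"hand":1}]'; python3 st.py
```

```text
time_s: 13.32
eef_pos: [0.4836, -0.2853, 0.3817]
ee_rot: [0.617, 0.787, 0.0, 0.0]
force: [-0.3, -0.1, -6.5]
opening: 0.209
finger_force: 44.5
pos [ 0.4836 -0.2853  0.3817] yawY 13.86 slide [ 0.5 -1.1 62.7] twist None q [ 0.15  0.47  0.38  1.81 -0.22  0.9   0.88] t 13.325
F [-0.3 -0.1 -6.5] M [ 0.05 -0.   -0.04] 17.798167069304892
time_s: 13.95
eef_pos: [0.4835, -0.2852, 0.4522]
ee_rot: [0.617, 0.787, -0.0, -0.0]
force: [0.3, 0.2, -7.5]
opening: 0.204
finger_force: 44.5
pos [ 0.4835 -0.2852  0.4522] yawY 13.85 slide [  0.4  -0.9 133.2] twist None q [ 0.12  0.4   0.41  1.73 -0.18  1.05  0.84] t 13.95
F [ 0.3  0.2 -7.5] M [ 0.02 -0.09 -0.  ] 17.346579930749073
```

```bash
python3 -c "
from h import *
togo((.4475,-.03,.452),0)"
```

```text
pos [ 0.4835 -0.2852  0.4522] yawY 13.85 slide [256.4  26.1   0.3] twist 13.85 q [ 0.12  0.4   0.41  1.73 -0.18  1.05  0.84] t 13.95
```

```bash
python3 -m pendant '[{"slide":[8,1,0],"twist":1,"hand":1},{"slide":[28,3,0],"twist":3,"hand":1},{"slide":[58,6,0],"twist":5,"hand":1},{"slide":[92,10,0],"twist":7,"hand":1},{"slide":[128,13,0],"twist":9,"hand":1}]';python3 -c "
from h import *
togo((.4475,-.03,.452),0)"
```

```text
time_s: 14.58
eef_pos: [0.4651, -0.1563, 0.4504]
ee_rot: [0.677, 0.736, -0.0, -0.0]
force: [1.4, 0.8, -6.3]
opening: 0.206
finger_force: 44.8
pos [ 0.4651 -0.1563  0.4504] yawY 4.76 slide [127.3  -7.1  -1.5] twist 4.76 q [-0.14  0.27  0.43  1.9  -0.13  0.99  0.43] t 14.575
```

```bash
python3 -m pendant '[{"slide":[36,-2,0],"twist":1,"hand":1},{"slide":[68,-4,0],"twist":2,"hand":1},{"slide":[97,-5,0],"twist":3,"hand":1},{"slide":[118,-6,0],"twist":4,"hand":1},{"slide":[127,-7,0],"twist":4.8,"hand":1}]'; python3 -m pendant '[{"slide":[0,0,15],"twist":0,"hand":1},{"slide":[0,0,40],"twist":0,"hand":1},{"slide":[0,0,70],"twist":0,"hand":1},{"slide":[0,0,100],"twist":0,"hand":1},{"slide":[0,0,120],"twist":0,"hand":1}]';python3 -c "
from h import *
togo((.4475,-.03,.288),0)
c=grab('side','s2');d=grab('top','t2')
cv2.imwrite('pics/c5.png',np.hstack([cv2.resize(c['frame'][105:205,180:280],None,fx=4,fy=4),cv2.resize(d['frame'][160:260,100:200],None,fx=4,fy=4)]))"
```

```text
time_s: 15.2
eef_pos: [0.4474, -0.0306, 0.4506]
ee_rot: [0.707, 0.708, -0.0, -0.0]
force: [-1.0, -0.6, -7.1]
opening: 0.204
finger_force: 44.9
time_s: 15.82
eef_pos: [0.4475, -0.0323, 0.3297]
ee_rot: [0.707, 0.707, -0.001, -0.0]
force: [0.4, 1.2, -6.8]
opening: 0.202
finger_force: 45.0
pos [ 0.4475 -0.0323  0.3297] yawY -0.0 slide [ 2.3  0.1 41.7] twist -0.0 q [-0.32  0.38  0.32  2.13 -0.19  0.66  0.14] t 15.825
```

View pics/c5.png

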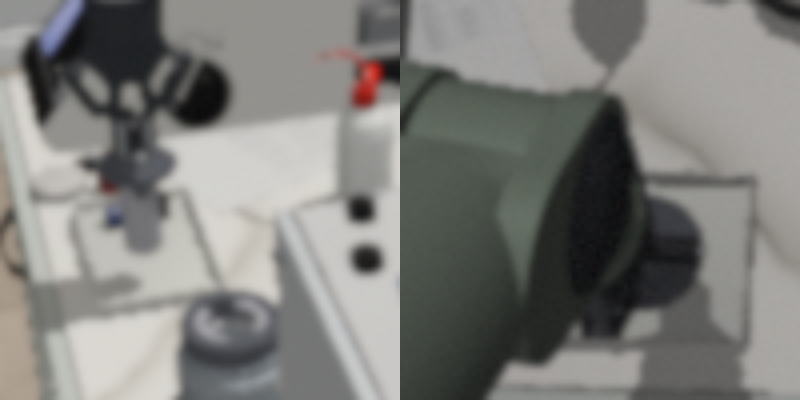

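The ram hangs upright above the free part of the tray (piston bottom at side crop (140,248), inside the tray), the mould is open at (232,320), and the mounts and bottle are undisturbed. I'll lower slowly.

```bash
python3 -m pendant '[{"slide":[1,0,12],"twist":0,"hand":1},{"slide":[2,0,22],"twist":0,"hand":1},{"slide":[2,0,30],"twist":0,"hand":1},{"slide":[2,0,35],"twist":0,"hand":1},{"slide":[2,0,36],"twist":0,"hand":1}]';python3 -m pendant '[{"slide":[0,0,1],"twist":0,"hand":1},{"slide":[0,0,2],"twist":0,"hand":1},{"slide":[0,0,3],"twist":0,"hand":1},{"slide":[0,0,3.5],"twist":0,"hand":1},{"slide":[0,0,3.5],"twist":0,"hand":1}]'; python3 st.py
```

```text
time_s: 16.55
eef_pos: [0.4479, -0.03, 0.2949]
ee_rot: [0.707, 0.707, -0.0, -0.0]
force: [-0.4, -0.1, -6.8]
opening: 0.207
finger_force: 45.0
time_s: 17.18
eef_pos: [0.4479, -0.0299, 0.2916]
ee_rot: [0.707, 0.707, -0.0, -0.0]
force: [-0.1, -0.4, -6.4]
opening: 0.204
finger_force: 45.0
pos [ 0.4479 -0.0299  0.2916] yawY 0.05 slide [-255.1   34.4  -27.4] twist None q [-0.29  0.45  0.29  2.16 -0.23  0.56  0.17] t 17.175
F [-0.1 -0.4 -6.4] M [ 0.01 -0.    0.02] 17.37467395200674
```

```bash
python3 -m pendant '[{"slide":[0,0,0.5],"twist":0,"hand":1},{"slide":[0,0,1],"twist":0,"hand":1},{"slide":[0,0,1.5],"twist":0,"hand":1},{"slide":[0,0,2],"twist":0,"hand":1},{"slide":[0,0,2],"twist":0,"hand":1}]';python3 -m pendant '[{"slide":[0,0,0.3],"twist":0,"hand":1},{"slide":[0,0,0.6],"twist":0,"hand":1},{"slide":[0,0,1],"twist":0,"hand":1},{"slide":[0,0,1],"twist":0,"hand":1},{"slide":[0,0,1],"twist":0,"hand":1}]'; python3 st.py
```

```text
time_s: 17.8
eef_pos: [0.4479, -0.0299, 0.2896]
ee_rot: [0.707, 0.707, -0.0, -0.0]
force: [0.3, -0.0, -7.1]
opening: 0.206
finger_force: 45.0
time_s: 18.42
eef_pos: [0.4479, -0.0299, 0.2886]
ee_rot: [0.707, 0.707, 0.0, 0.0]
force: [0.2, 0.3, -7.2]
opening: 0.208
finger_force: 45.0
pos [ 0.4479 -0.0299  0.2886] yawY 0.06 slide [-255.1   34.3  -30.4] twist None q [-0.29  0.45  0.28  2.16 -0.24  0.55  0.17] t 18.425
F [ 0.2  0.3 -7.2] M [ 0.03  0.02 -0.  ] 17.713369127246246
```

```bash
python3 -m pendant '[{"slide":[0,0,0.3],"twist":0,"hand":1},{"slide":[0,0,0.5],"twist":0,"hand":1},{"slide":[0,0,0.7],"twist":0,"hand":1},{"slide":[0,0,0.7],"twist":0,"hand":1},{"slide":[0,0,0.7],"twist":0,"hand":1}]'; python3 st.py
```

```text
time_s: 19.05
eef_pos: [0.448, -0.03, 0.2882]
ee_rot: [0.707, 0.707, 0.0, 0.0]
force: [-2.2, 0.1, 4.1]
opening: 0.203
finger_force: 46.3
pos [ 0.448  -0.03    0.2882] yawY 0.05 slide [-255.    34.3  -30.8] twist None q [-0.29  0.45  0.28  2.16 -0.24  0.55  0.17] t 19.05
F [-2.2  0.1  4.1] M [-0.13  0.39  0.  ] 17.282833728872944
```

The ram has settled on the tray floor with its weight taken. I'll release and rise.

```bash
python3 -m pendant '[{"slide":[0,0,-0.2],"twist":0,"hand":1},{"slide":[0,0,-0.2],"twist":0,"hand":0.5},{"slide":[0,0,-0.2],"twist":0,"hand":0.3},{"slide":[0,0,-0.2],"twist":0,"hand":0},{"slide":[0,0,-0.2],"twist":0,"hand":-0.2}]' 20; python3 st.py; python3 -m pendant '[{"slide":[0,0,0],"twist":0,"hand":-0.2},{"slide":[0,0,-8],"twist":0,"hand":-0.2},{"slide":[0,0,-25],"twist":0,"hand":-0.2},{"slide":[0,0,-60],"twist":0,"hand":-0.2},{"slide":[0,0,-110],"twist":0,"hand":-0.2}]'; python3 st.py
```

```text
time_s: 19.68
eef_pos: [0.4479, -0.0299, 0.2881]
ee_rot: [0.707, 0.707, -0.0, -0.0]
force: [-0.3, 0.2, 0.6]
opening: 0.6
finger_force: 0.0
pos [ 0.4479 -0.0299  0.2881] yawY 0.05 slide [-255.1   34.4  -30.9] twist None q [-0.29  0.46  0.28  2.16 -0.24  0.55  0.17] t 19.675
F [-0.3  0.2  0.6] M [ 0.01 -0.03  0.04] 51.033280671224176
time_s: 20.3
eef_pos: [0.4475, -0.03, 0.3992]
ee_rot: [0.707, 0.707, -0.001, -0.0]
force: [0.7, -0.5, 1.0]
opening: 0.599
finger_force: 0.0
pos [ 0.4475 -0.03    0.3992] yawY 0.04 slide [-255.    34.9   80.2] twist None q [-0.38  0.26  0.37  2.06 -0.13  0.84  0.07] t 20.3
F [ 0.7 -0.5  1. ] M [ 0.02 -0.02 -0.03] 50.945357608367786
```

Now I'll move aside (towards −y, above the mould) and look.

```bash
python3 -m pendant '[{"slide":[-25,0,-15],"twist":0,"hand":-0.2},{"slide":[-65,0,-40],"twist":0,"hand":-0.2},{"slide":[-110,0,-50],"twist":0,"hand":-0.2},{"slide":[-160,0,-50],"twist":0,"hand":-0.2},{"slide":[-210,0,-50],"twist":0,"hand":-0.2}]';python3 -m pendant '[{"slide":[-20,0,0],"twist":0,"hand":-0.2},{"slide":[-30,0,0],"twist":0,"hand":-0.2},{"slide":[-30,0,0],"twist":0,"hand":-0.2},{"slide":[-30,0,0],"twist":0,"hand":-0.2},{"slide":[-30,0,0],"twist":0,"hand":-0.2}]'; python3 st.py; python3 -c "
from h import *
c=grab('side','s3');d=grab('top','t3')
cv2.imwrite('pics/c6.png',np.hstack([cv2.resize(c['frame'][105:205,180:280],None,fx=4,fy=4),cv2.resize(d['frame'][160:260,100:200],None,fx=4,fy=4)]))"
```

```text
time_s: 20.92
eef_pos: [0.4477, -0.2414, 0.4489]
ee_rot: [0.707, 0.708, 0.0, 0.0]
force: [0.7, 0.5, 1.3]
opening: 0.6
finger_force: 0.0
time_s: 21.55
eef_pos: [0.4484, -0.2691, 0.4482]
ee_rot: [0.706, 0.708, 0.0, -0.0]
force: [-0.4, -0.0, 0.0]
opening: 0.6
finger_force: 0.0
pos [ 0.4484 -0.2691  0.4482] yawY 0.13 slide [-16.   34.1 129.2] twist None q [ 0.05  0.34  0.49  1.83 -0.19  1.01  0.62] t 21.55
F [-0.4 -0.   0. ] M [ 0.01  0.01 -0.01] 50.95791242385805
```

View pics/c6.png

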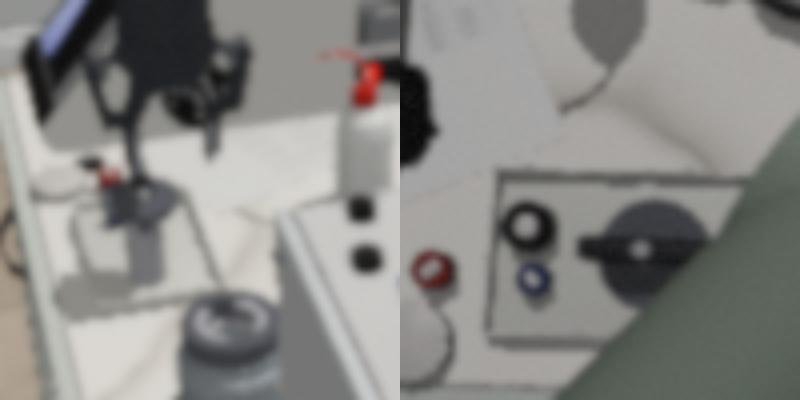

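The ram stands upright in the tray (top crop (640,250)), with both mounts at (528,228) and (535,278) where they were and the bottle unmoved. The arm touches nothing.

```bash
python3 -c "
from workcell import workorder
print(workorder.hand_in())"
```

```text
the job is handed in; nothing more can be done
None
```

The ram was turned about 54° anticlockwise to its stop (about 1 N·m read at the wrist), drawn straight up out of the bore and stood upright in the specimen tray; the mounts and wash bottle were undisturbed, and I handed the job in at about 22 s of the 69 s allowed (no verdict was returned).

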